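Drop the spent cartridge through the lever bin

ROBOT

A 7-joint arm with a two-finger parallel gripper is mounted at the origin on a cart in front of the work surface, level with it; the furniture and walls round the work are solid. World frame = base frame: x ahead of the robot, y to its left, z up, the work surface at z = 0. Lengths are in m, angles in rad, forces in N, time in s.
With the tool pointing down it reaches from about 0.425 to 0.95 m from the base axis. Payload 4.7 kg.
Tool frame: the origin (TCP) lies midway between the tips of the shut fingers; the grasp point (between the pads) lies 19 mm behind it; x points along the fingers, z is the direction in which the jaws open and shut, and the axes are right-handed (so a half turn about x gives the same grasp; the last joint's range is limited). The gripper opens to 85 mm and grips with 20 to 120 N. Pads are 22 mm wide; open, the fingers measure 114 mm over their backs; the gripper's body (76 mm by 85 mm) begins 54 mm behind the grasp point. The pads swing forward as they close: fully open they stand 13 mm farther back than shut.
Start: joints at [-1.193, 0.469, -0.049, 1.532, 0.024, 1.141, -0.082], TCP at [0.267, 0.62, 0.231] pointing down, gripper open.
Joint ranges: [-2.59, 2.59], [-0.33, 1.99], [-1.39, 1.29], [0.1, 2.45], [-1.04, 4.18], [0.21, 1.99], [-2.66, 2.66]. Speed limits (rad/s): [2.57, 2.57, 3.14, 3.14, 3.14, 3.14, 3.14].

INTERFACE

Orientations are given as a rotation vector (axis times angle).
In Python, from cell import observe, snapshot, job_done, masks_of, tip_of gives the robot as it stands.
- The arm moves only by the tool carry_out, never from a script. Its argument "deltas" is text: rows parted by semicolons, each of 7 numbers parted by spaces: the shift along the tool's x, y, z in mm, then the turn, a rotation vector about the tool's x, y, z in degrees, then the finger opening in mm, from 0 to 85.4. In form: dx dy dz rx ry rz fingers; .... A call has 1 to 10 rows; each row shifts and turns the commanded pose from where the row before left it, along the tool's axes as they then stand; what a row does not reach is not made up. A row lasts 1/12 s, in which the tool goes at most 41.7 mm and 7.16 degrees, less where a joint would pass 70% of its speed; a pose out of reach is approached as far as the arm can. A call is refused whole if a number of a shift passes 41.7 or a number of a turn 7.16, either way. A call with a gripper value outside its range is refused whole. The fingers move at their own pace and stop on an object; "grip_force" is the grip in N (left out, the last holds). Time passes only in rows, so rows that do not move let the fingers close. It gives the time, the measured TCP pose, the force and the opening at its end, in the units of the state.
- observe(): the state, without advancing time (a new reading comes with each control period).
- snapshot(name): name is "side" or "top" or "wrist"; returns a dict with "img" (384x512x3 uint8, blue, green, red), "camera_matrix" (3x3 intrinsics, pixels), "position" and "rotation" of the camera in the world; the wrist camera has in their place "hand_eye" (4x4, takes a point from camera to tool coordinates, whose origin is the TCP and whose axes are the tool frame's). Camera axes: x right, y up, looking along -z (the intrinsics and any distortion apply to the point x, -y, -z); pixel columns grow to the right and rows downward; lengths in m; the calibration is good to about 2 mm. A picture is of the moment at which its call begins: read the wrist's pose just before it. There is no depth.
- job_done(): hands the job in, once; it reports no verdict.
Trained networks look in the newest picture that a camera, given by its name, has taken for a name from the list of things; names that differ only in an ending like _2 or _b are one class to them, and where a whole thing is asked for, a point or a joint stands for the part that bears it (a point fixed in the world has none). Each returns a list of dicts, best first, with "confidence" (0 to 1); they miss things now and then, are a little off and sometimes report something else, mostly with a low value. They report only what shows in the picture. A call takes as long as a camera call.
- masks_of(target, camera): "mask" (384x512 bool, what is visible of it).
- tip_of(target, camera): "point" ([x, y, z] in m, in the coordinates of the camera as it stood for that picture, good to about 4 mm: a listed point, or the origin of a listed thing).
The state is a dict: "clock": time; "joint_positions": joint angles; "qvel": joint speeds; "joint_efforts": joint torques, N m; "position": TCP position; "tcp_rot": TCP orientation; "ft_force": force on the tool from outside, world axes, zero at the start; "moment": the same for the moment, N m; "gripper_width": finger opening in m.
Only numpy, scipy, OpenCV 4.12 (cv2) and the standard library are available. Lean on these libraries where they do the work, as an engineer would, in place of code of your own. Each camera call takes 0.05 s, during which the arm holds its last target. There are 200 camera calls.

TASK

A spent inflator cartridge lies in the chute of the small scrap bin, held back by the bin's green lid. Press the bin's red lever down as far as it goes, keep it down until the cartridge has rolled into the bin, then ease the lever slowly back up, keeping it under the fingertips until the lid is fully shut, so that the lid never falls or slams. Work it by the lever alone, with nothing gripped: do not touch the lid or the cartridge, and leave everything else on the bench where it is.

Things in the scene. Friction and masses are not known exactly. Their poses are not given: they have to be found in the camera images.
- bin: Grey bin fixed to the bench, 150 (x) x 180 (y) x 100 mm to the rim, 128 mm with its closed lid. Origin: centre of its underside. Its x axis points from the lever side (front) to the lid hinge (back), y to the chute side, z up. A steel chute 108 mm wide rises from the +y rim at 20 degrees to 60 mm beyond that side, 140 mm high. It stands lever to the right, chute to the robot; yaw varies.
- lid: Green lid, 152 x 180 mm, 26 mm deep, 0.18 kg, hinged along the bin's back rim. Origin at mid hinge, 75 mm behind the bin's origin and 104 mm up. Its +y edge holds the cartridge back while shut. A steel rod on the -y side joins it to the lever; left alone it drops fast.
- lid_hinge (a joint): Angle of the lid, rad: 0 shut, grows as it opens, about 0.9 with the lever fully down, about 2.2 times the lever's angle. Coming down it must turn no faster than 2.5 rad/s at any moment, that is, the pad must rise no faster than about 0.11 m/s; 0.02 m/s is comfortable.
- lever_hinge (a joint): Angle of the lever, rad: 0 up (at rest, lid shut), 0.42 fully down, at a hard stop. It is sprung back up by a spring and the lid's weight: the pad takes about 3 to 5 N to push and hold down.
- lever_pad (a point): Centre of the top face of the lever's red pad, 36 (bin x) x 44 (bin y) x 10 mm, in front of the bin: 148 mm from the bin's origin along its -x, 79 mm above the bench when up, about 31 mm when fully down. It swings about a level axis along the bin's y, 118 mm behind it and 55 mm up, so it goes nearly straight down by 48 mm.
- cartridge: Spent brass-coloured inflator cartridge, a small gas bottle 22 mm in diameter and 84 mm long with a thin neck, about 50 g, lying along the bin's x axis in the chute against the lid's edge. Origin at its centre. Once the lid is open it rolls in by itself within about a second and comes to rest in the bin, its centre less than 75 mm above the bench.
- marker: White marker pen with a green end, 135 mm long, lying on the bench; origin under its centre. Leave alone.
- patch_tin: Flat red tin, 57 x 92 x 20 mm, on the bench; origin under its centre. Leave alone.
- bell: Silvery bicycle bell, 53 x 66 x 31 mm, on the bench; origin under its centre. Leave alone.
- tyre_lever_yellow: Yellow plastic tyre lever, 116 mm long, on the bench; origin under its centre. Leave alone.
- grease_tub: Round blue tub, 72 mm across, 62 mm high; origin under its centre. Leave alone.
- hex_key_set: Red folding hex key set, 30 x 90 x 22 mm; origin under its centre. Leave alone.

How it is judged:
On the way, in this order (a step that is already met when the one before it is completed fails the run):
1. the lid is held open by the lever and the cartridge has rolled into the bin (value of joint lid_hinge above 0.75 rad and z of cartridge in the frame of bin below 0.075 m and x of cartridge in the frame of bin between -0.075 and 0.075 m and y of cartridge in the frame of bin between -0.09 and 0.09 m), for 0.2 s.
2. the lid is shut again (value of joint lid_hinge below 0.04 rad), for 0.2 s.
At the end, for the whole second after the job is handed in: The cartridge lies at rest inside the bin (its centre below 75 mm over the bench, within the bin's walls), and the lid is shut (within 0.04 rad) with the lever fully up (within 0.03 rad) (value of joint lid_hinge below 0.04 rad and value of joint lever_hinge below 0.03 rad and z of cartridge in the frame of bin below 0.075 m and x of cartridge in the frame of bin between -0.075 and 0.075 m and y of cartridge in the frame of bin between -0.09 and 0.09 m and linear speed of cartridge below 0.03 m/s); the robot touches nothing.
It fails at once if the lid falls or slams: it closes faster than 2.5 rad/s (velocity of joint lid_hinge below -2.5 rad/s).
It fails at once if the robot touches the lid (contact force between any of the fingers, the arm and lid above 0.5 N).
It fails at once if the robot touches the cartridge (contact force between any of the fingers, the arm and cartridge above 0.3 N).
It fails at once if something else on the bench is moved by more than 15 mm (distance of any of marker, patch_tin, bell, tyre_lever_yellow, grease_tub, hex_key_set from where it was at the start of the episode above 0.015 m).
It also fails if it takes over 45 s, if anything falls off the work surface, if the arm or the gripper's body presses on something with over 40 N, if the wrist force passes 120 N, or if a joint passes its speed limit or range.

## Working session

There is one attempt and no reset: what is moved stays moved. The work goes in short steps, Python scripts to look and compute and a tool call to move; the robot and the scene stay as the last step left them, time stands still between calls to the robot, and variables do not carry over. Pictures are saved under pics/ and viewed, about 8 in all and at most 12, crops included, and the job is handed in when it is done.

Besides the shell and the picture viewer there is one more tool, called after "Emit:" as name(argument=value, ...) on one line, values as JSON. carry_out: Moves the arm, as the interface text tells. Its arguments: {"type":"object","properties":{"deltas":{"type":"string"},"grip_force":{"type":"number"}},"required":["deltas"]}

```bash
mkdir -p pics; cat > h.py <<'E'
from cell import *
import numpy as np, cv2
def w(s,p): return np.array(s["rotation"])@np.array(p)+np.array(s["position"])
E
python3 - <<'E'
from h import *
o=observe();print(o)
ims=[]
for c in("side","top"):
    s=snapshot(c);cv2.imwrite(f"pics/{c}0.png",s["img"]);print(c,s["position"])
    for t in("lever_pad","bin","lid","cartridge"):
        for r in tip_of(t,c)[:2]:print(t,round(r["confidence"],2),w(s,r["point"]).round(4))
E
```

```text
{'clock': 0.0, 'joint_positions': array([-1.19287325,  0.46945494, -0.04859366,  1.5337386 ,  0.02410419,
        1.14098035, -0.08232353]), 'qvel': array([ 0.00031673, -0.00069265, -0.00087869, -0.00058775, -0.00030547,
        0.0009918 ,  0.00164647]), 'joint_efforts': array([-2.86304721e-04, -5.10318804e+01, -4.66168032e-02, -2.37702513e+01,
        1.06814687e-02,  7.73664680e-03, -2.00046026e-05]), 'position': array([0.2668478 , 0.61935854, 0.2302334 ]), 'tcp_rot': array([-0.90570017,  1.37628771,  0.90378816]), 'ft_force': array([0.42948409, 0.10264021, 0.40765598]), 'moment': array([0.04916256, 0.01536271, 0.02716748]), 'gripper_width': 0.08533943746531888}
side [ 0.0192605  -1.08861727  0.8523156 ]
lever_pad 0.55 [ 0.6245 -0.4834  1.4576]
bin 0.88 [ 0.5927 -0.5152  1.4257]
lid 0.89 [ 0.5112 -0.5967  1.3443]
cartridge 0.51 [ 0.4599 -0.648   1.2929]
top [ 0.43934995 -0.02700026  1.17337427]
lever_pad 0.69 [2.1458 1.6794 2.8798]
bin 0.63 [2.2559 1.7895 2.9899]
lid 0.73 [2.0822 1.6158 2.8162]
cartridge 0.49 [2.0694 1.6031 2.8034]
```

```bash
cat > h.py <<'E'
from cell import *
import numpy as np, cv2
from scipy.spatial.transform import Rotation as R
def w(s,p):
    r=np.array(s["rotation"]); r=R.from_rotvec(r).as_matrix() if r.size==3 else r
    return r@np.array(p)+np.array(s["position"])
E
python3 - <<'E'
from h import *
print(R.from_rotvec(observe()["tcp_rot"]).as_matrix().round(3))
for c in("side","top"):
    s=snapshot(c);print(c,s["rotation"])
    for t in("lever_pad","bin","lid","cartridge","marker","patch_tin","bell","tyre_lever_yellow","grease_tub","hex_key_set"):
        for r in tip_of(t,c)[:2]:print(t,round(r["confidence"],2),w(s,r["point"]).round(4))
E
```

```text
[[-0.    -0.918  0.396]
 [ 0.     0.396  0.918]
 [-1.     0.     0.   ]]
side [ 0.99494451 -0.23146342 -0.45643373]
lever_pad 0.58 [0.5397 0.0673 0.0786]
lever_pad 0.22 [0.6964 0.0388 0.002 ]
bin 0.58 [ 0.5029  0.2079 -0.0051]
lid 0.67 [0.4869 0.2827 0.1032]
cartridge 0.52 [0.6969 0.0387 0.0007]
cartridge 0.48 [0.4123 0.1603 0.1126]
marker 0.59 [ 0.3708 -0.1253  0.0013]
patch_tin 0.84 [ 0.4103 -0.2431  0.0034]
tyre_lever_yellow 0.5 [ 0.6976  0.0398 -0.0007]
hex_key_set 0.66 [ 0.365  -0.3447  0.0017]
top [ 0.09773003 -0.09006397 -1.55860807]
lever_pad 0.9 [0.5437 0.0696 0.076 ]
bin 0.92 [0.509  0.2109 0.0011]
lid 0.59 [0.4848 0.285  0.1056]
lid 0.5 [0.7831 0.058  0.0021]
cartridge 0.57 [0.4091 0.1646 0.1164]
marker 0.51 [ 0.3714 -0.125   0.0023]
marker 0.47 [ 0.5082  0.2116 -0.0008]
patch_tin 0.85 [ 0.4182 -0.2399 -0.0022]
bell 0.68 [ 0.4972 -0.1468 -0.0005]
tyre_lever_yellow 0.73 [ 0.6907  0.0435 -0.0014]
grease_tub 0.87 [0.7827 0.0544 0.0014]
hex_key_set 0.77 [ 0.3635 -0.3421 -0.004 ]
```

View pics/side0.png

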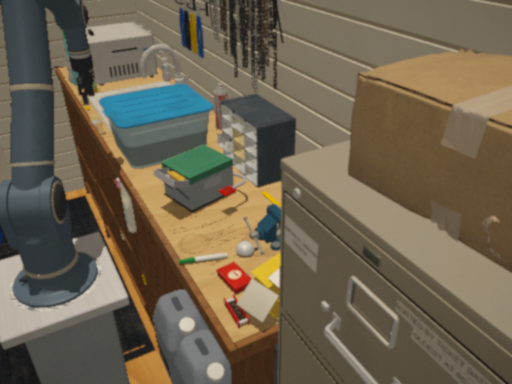

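View pics/top0.png

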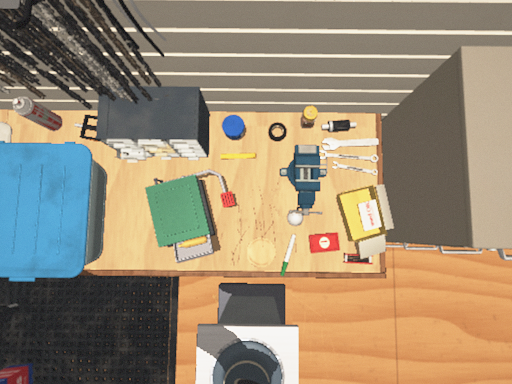

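Emit:
carry_out(deltas="-10 0 0 6.5 0 0 0; -10 0 0 6.5 0 0 0; -10 0 0 6.5 0 0 0; -10 0 0 6.5 0 0 0; -10 0 0 6.5 0 0 0; -10 0 0 6.5 0 0 0; -10 0 0 6.5 0 0 0; 0 0 0 6.5 0 0 0; 0 0 0 0 0 0 0", grip_force=20)

```text
clock: 2.35
position: [0.2671, 0.6203, 0.3022]
tcp_rot: [-0.199, 1.561, 0.201]
ft_force: [-0.0, 0.7, -1.6]
gripper_width: 0.0002
```

Emit:
carry_out(deltas="0 -20 4 0 0 0 0; 0 -32 7 0 0 0 0; 0 -32 7 0 0 0 0; 0 -32 7 0 0 0 0; 0 -32 7 0 0 0 0; 0 -32 7 0 0 0 0; 0 -32 7 0 0 0 0; 0 -32 7 0 0 0 0; 0 -32 7 0 0 0 0; 0 -32 7 0 0 0 0")

```text
clock: 3.18
position: [0.4102, 0.3373, 0.3011]
tcp_rot: [-0.204, 1.561, 0.204]
ft_force: [-0.0, -0.5, 0.1]
gripper_width: -0.0002
```

Emit:
carry_out(deltas="0 -32 7 0 0 0 0; 0 -32 7 0 0 0 0; 0 -32 7 0 0 0 0; 0 -32 7 0 0 0 0; 0 -32 7 0 0 0 0; 0 -32 7 0 0 0 0; 0 -32 7 0 0 0 0; 0 -32 7 0 0 0 0; 0 -32 7 0 0 0 0; 0 0 0 0 0 0 0")

```text
clock: 4.02
position: [0.5459, 0.0685, 0.3014]
tcp_rot: [-0.199, 1.561, 0.192]
ft_force: [0.2, -1.0, 0.8]
gripper_width: -0.0
```

```bash
python3 - <<'E'
from h import *
o=observe();T=R.from_rotvec(o["tcp_rot"]).as_matrix();p=o["position"]
s=snapshot("wrist");cv2.imwrite("pics/w1.png",s["img"]);H=np.array(s["hand_eye"])
for t in("lever_pad","bin","lid"):
    for r in tip_of(t,"wrist")[:1]:
        q=(H@np.r_[r["point"],1])[:3];print(t,r["confidence"],q.round(4),(T@q+p).round(4))
m=masks_of("lever_pad","wrist")
for r in m[:2]:print(r["confidence"],np.argwhere(r["mask"]).mean(0),r["mask"].sum())
print(T.round(3),p)
E
```

```text
lever_pad 0.84 [ 0.2218 -0.0047 -0.0065] [0.5412 0.0614 0.0797]
bin 0.67 [ 0.2971  0.1465 -0.0043] [0.5062 0.2083 0.0037]
0.92 [152.72440509 282.02933038] 1807
0.34 [202.83885542 409.36332831] 2656
[[ 0.002 -0.246  0.969]
 [-0.004  0.969  0.246]
 [-1.    -0.004  0.001]] [0.5459297  0.06851807 0.30141715]
```

View pics/w1.png

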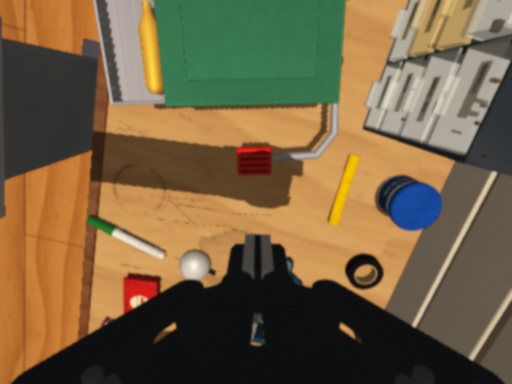

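Emit:
carry_out(deltas="15 -2 -1 0 0 0 0; 28 -2 -2 0 0 0 0; 30 -2 -2 0 0 0 0; 30 0 0 0 0 0 0; 30 0 0 0 0 0 0; 28 0 0 0 0 0 0; 18 0 0 0 0 0 0; 10 0 0 0 0 0 0; 5 0 0 0 0 0 0; 0 0 0 0 0 0 0")

```text
clock: 5.1
position: [0.5403, 0.0702, 0.1068]
tcp_rot: [-0.203, 1.562, 0.203]
ft_force: [-0.5, 0.5, -0.1]
gripper_width: -0.0
```

```bash
python3 - <<'E'
from h import *
o=observe();print(o["position"],o["ft_force"],o["clock"])
T=R.from_rotvec(o["tcp_rot"]).as_matrix()
s=snapshot("wrist");H=np.array(s["hand_eye"]);a=s["img"]
for r in tip_of("lever_pad","wrist")[:1]: print(r["confidence"],(H@np.r_[r["point"],1])[:3])
b=snapshot("side")["img"][130:230,130:290];b=cv2.resize(b,(480,300),interpolation=cv2.INTER_CUBIC)
cv2.imwrite("pics/c2.png",np.vstack([a[:,16:496],b])[:600])
E
```

```text
[0.54029625 0.07020259 0.106817  ] [-0.46881939  0.54859645 -0.0508973 ] 5.1
0.61 [ 0.0284222  -0.00652921  0.00026873]
```

View pics/c2.png

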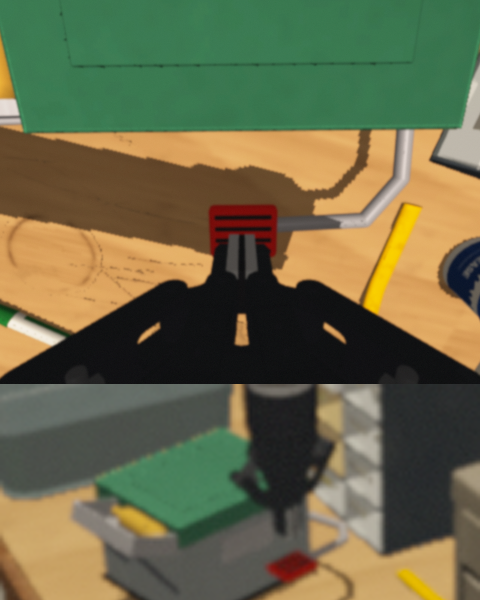

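Emit:
carry_out(deltas="0 -3 0 0 0 0 0; 0 -3 0 0 0 0 0; 2 -3 0 0 0 0 0; 4 0 0 0 0 0 0; 4 0 0 0 0 0 0; 4 0 0 0 0 0 0; 3 0 0 0 0 0 0; 2 0 0 0 0 0 0; 0 0 0 0 0 0 0")

```text
clock: 6.0
position: [0.5425, 0.0607, 0.0876]
tcp_rot: [-0.202, 1.563, 0.201]
ft_force: [-0.7, 0.1, 0.7]
gripper_width: -0.0
```

Emit:
carry_out(deltas="4 0 0 0 0 0 0; 4 0 0 0 0 0 0; 5 0 0 0 0 0 0; 5 0 0 0 0 0 0; 5 0 0 0 0 0 0; 5 0 0 0 0 0 0; 5 0 0 0 0 0 0; 5 0 0 0 0 0 0; 4 0 0 0 0 0 0; 3 0 0 0 0 0 0")

```text
clock: 6.83
position: [0.5433, 0.0605, 0.0428]
tcp_rot: [-0.201, 1.561, 0.201]
ft_force: [2.0, -5.3, 2.9]
gripper_width: -0.0001
```

Emit:
carry_out(deltas="2 0 0 0 0 0 0; 2 0 0 0 0 0 0; 2 0 0 0 0 0 0; 2 0 0 0 0 0 0; 2 0 0 0 0 0 0; 1 0 0 0 0 0 0; 0 0 0 0 0 0 0")

```text
clock: 7.42
position: [0.5428, 0.0618, 0.0321]
tcp_rot: [-0.201, 1.561, 0.203]
ft_force: [1.7, -0.2, 3.0]
gripper_width: 0.0
```

```bash
python3 - <<'E'
from h import *
a=snapshot("wrist")["img"]
b=snapshot("side")["img"][130:230,130:290];b=cv2.resize(b,(480,300),interpolation=cv2.INTER_CUBIC)
cv2.imwrite("pics/c3.png",np.vstack([a[90:,16:496],b])[:600])
print(observe()["ft_force"])
E
```

```text
[0.89031132 0.19724372 3.98633571]
```

View pics/c3.png

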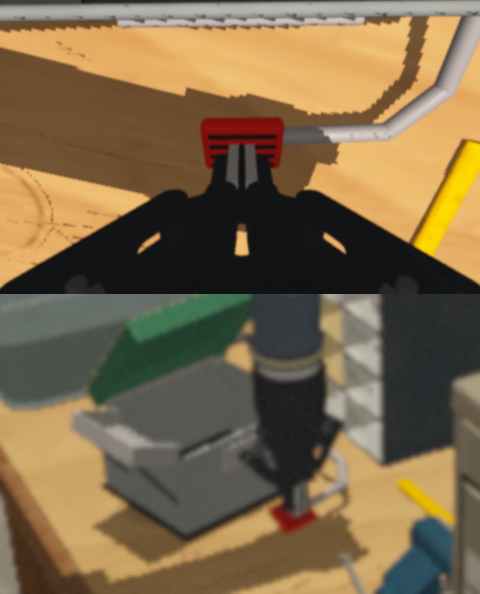

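The lid is open (side crop at about (170,330)) and the chute looks empty. The fingertips sit on the red pad. I'll press the last millimetres to the stop and hold.

Emit:
carry_out(deltas="1 0 0 0 0 0 0; 1 0 0 0 0 0 0; 1 0 0 0 0 0 0; 0 0 0 0 0 0 0; 0 0 0 0 0 0 0; 0 0 0 0 0 0 0; 0 0 0 0 0 0 0; 0 0 0 0 0 0 0; 0 0 0 0 0 0 0; 0 0 0 0 0 0 0")

```text
clock: 8.35
position: [0.5427, 0.0614, 0.0297]
tcp_rot: [-0.2, 1.562, 0.203]
ft_force: [-0.2, 1.4, 7.9]
gripper_width: 0.0001
```

```bash
python3 - <<'E'
from h import *
for c in("top","side"):
    s=snapshot(c)
    for r in tip_of("cartridge",c)[:2]:print(c,round(r["confidence"],2),w(s,r["point"]).round(4))
    if c=="top": a=cv2.resize(s["img"][150:280,120:270],(600,520),interpolation=cv2.INTER_CUBIC)
cv2.imwrite("pics/c4.png",a);print(observe()["ft_force"])
E
```

```text
top 0.58 [0.5184 0.1912 0.0193]
[-1.74364044  2.22951401  8.89809954]
```

View pics/c4.png

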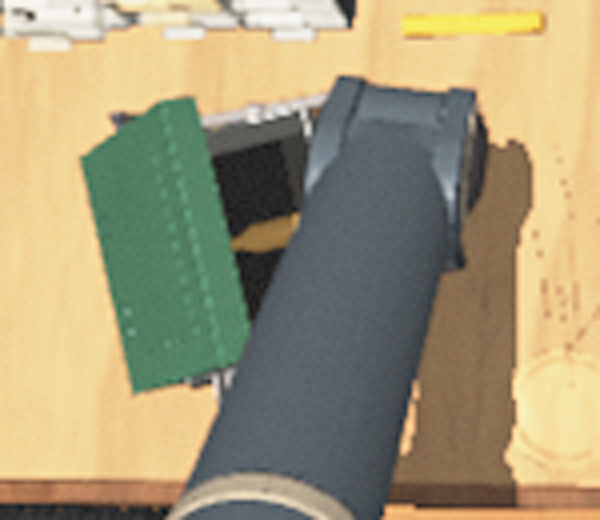

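The brass cartridge is in the bin at crop (265,233), z ≈ 0.02, and the lever is at its stop at 8 N. Next I ease the lever up at about 22 mm/s.

Emit:
carry_out(deltas="-1 0 0 0 0 0 0; -1.5 0 0 0 0 0 0; -2 0 0 0 0 0 0; -2 0 0 0 0 0 0; -2 0 0 0 0 0 0; -2 0 0 0 0 0 0; -2 0 0 0 0 0 0; -2 0 0 0 0 0 0; -2 0 0 0 0 0 0; -2 0 0 0 0 0 0")

```text
clock: 9.38
position: [0.5431, 0.0595, 0.048]
tcp_rot: [-0.202, 1.561, 0.2]
ft_force: [1.4, -4.7, 3.5]
gripper_width: -0.0001
```

Emit:
carry_out(deltas="-2 0 0 0 0 0 0; -2 0 0 0 0 0 0; -2 0 0 0 0 0 0; -2 0 0 0 0 0 0; -2 0 0 0 0 0 0; -2 0 0 0 0 0 0; -2 0 0 0 0 0 0; -2 0 0 0 0 0 0; -2 0 0 0 0 0 0; -1 0 0 0 0 0 0")

```text
clock: 10.22
position: [0.5427, 0.061, 0.0671]
tcp_rot: [-0.201, 1.562, 0.202]
ft_force: [-0.0, -4.0, 4.7]
gripper_width: -0.0002
```

Emit:
carry_out(deltas="-1.5 0 0 0 0 0 0; -1.5 0 0 0 0 0 0; -1.5 0 0 0 0 0 0; -1.5 0 0 0 0 0 0; -1.5 0 0 0 0 0 0; -1 0 0 0 0 0 0; -1 0 0 0 0 0 0; -1 0 0 0 0 0 0; -1 0 0 0 0 0 0; 0 0 0 0 0 0 0")

```text
clock: 11.05
position: [0.5426, 0.0617, 0.0783]
tcp_rot: [-0.201, 1.562, 0.203]
ft_force: [-1.6, 2.5, 3.1]
gripper_width: -0.0001
```

Emit:
carry_out(deltas="-1 0 0 0 0 0 0; -1 0 0 0 0 0 0; -1 0 0 0 0 0 0; -1 0 0 0 0 0 0; -1 0 0 0 0 0 0; -1 0 0 0 0 0 0; -1 0 0 0 0 0 0; -1 0 0 0 0 0 0; 0 0 0 0 0 0 0; 0 0 0 0 0 0 0")

```text
clock: 11.88
position: [0.543, 0.0606, 0.0864]
tcp_rot: [-0.201, 1.561, 0.201]
ft_force: [-1.0, 0.1, 0.6]
gripper_width: 0.0003
```

Emit:
carry_out(deltas="-5 0 0 0 0 0 0; -15 0 0 0 0 0 0; -25 0 0 0 0 0 0; -30 0 0 0 0 0 0; -30 0 0 0 0 0 0; -25 0 0 0 0 0 0; -10 0 0 0 0 0 0; 0 0 0 0 0 0 0; 0 0 0 0 0 0 0; 0 0 0 0 0 0 0")

```text
clock: 12.72
position: [0.5418, 0.0607, 0.2247]
tcp_rot: [-0.202, 1.564, 0.201]
ft_force: [-0.9, -0.3, -0.6]
gripper_width: -0.0005
```

```bash
python3 - <<'E'
from h import *
a=snapshot("wrist")["img"]
s=snapshot("side")
for t in("lever_pad","marker","patch_tin","hex_key_set"):
    for r in tip_of(t,"side")[:1]:print(t,w(s,r["point"]).round(4))
b=cv2.resize(s["img"][130:230,130:290],(480,300),interpolation=cv2.INTER_CUBIC)
cv2.imwrite("pics/c5.png",np.vstack([a[:300,16:496],b]));print(observe()["ft_force"])
E
```

```text
lever_pad [0.5424 0.0662 0.0822]
marker [ 0.3721 -0.1244 -0.0023]
patch_tin [ 0.4123 -0.2419  0.0042]
hex_key_set [ 0.3645 -0.3474  0.0012]
[-0.17701759  0.13916601 -0.37404246]
```

View pics/c5.png

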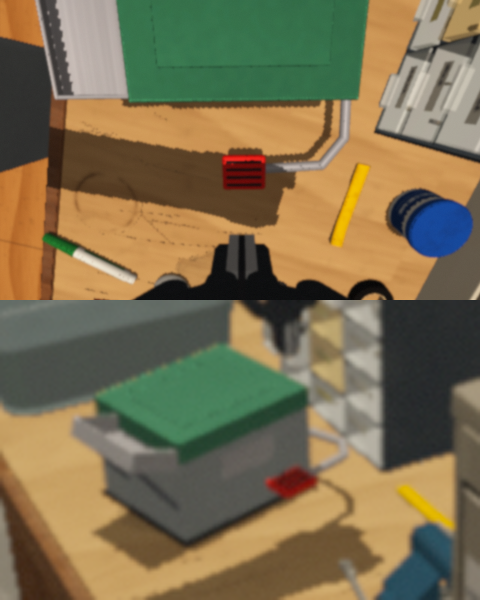

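The lid is shut, the lever is up (pad z ≈ 0.08), the chute is empty and the gripper is clear, so I'm handing the job in.

```bash
python3 -c "
from cell import job_done;print(job_done())"
```

```text
the job is handed in; nothing more can be done
None
```

The cartridge is in the bin, the lid is shut and the job is handed in, about 13 s into the 45 s allowed.

**What I did:** I pressed the red lever to its stop with the closed fingertips and held it there. The pad reached about 30 mm and the force about 8 N. A top picture showed the cartridge inside the bin, its centre about 20 mm above the bench. I then eased the lever up at 12–24 mm/s, with the fingertips on the pad until the force dropped to about zero at 79–86 mm, and lifted clear.

**Last checks:**
- **Bin:** the lid looks shut, the chute is empty, and the pad measures about 82 mm high against a nominal 79 mm, within the estimate's error.
- **Gripper:** it is well clear, at 0.22 m.
- **Other items:** the marker, patch tin and hex key set measured within about 4 mm of their first positions. I did not re-measure the bell, yellow tyre lever or grease tub, but the arm went nowhere near them.

**Off plan:** the sideways correction on the first descent did not take effect, so the tip was about 9 mm off. I corrected it before touching the pad. The lid's speed could not be measured directly; I kept it low by raising the pad slowly.

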